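# Find the flush battery-door release on an upturned kitchen scale

## Task

The kitchen scale lies upside down and its battery door has to be opened. Somewhere along the narrow sunken panel of its underside is a flush release button of the same grey plastic: feel along the panel gently with the fingertips until a spot gives, press it right down so that the battery door springs up by itself, then let go of the button and move clear, leaving the door open. Only touch and press the scale: do not pick it up or shove it across the table, and leave the things around it where they are.

Things in the scene. Friction and masses are not known exactly. Their poses are not given: they have to be found in the camera images.
- scale: grey plastic kitchen scale, 1.2 to 2 kg, loose, lying face down: its flat underside is on top, 36 mm high, 170 mm (its x) by 270 mm (its y). Origin: centre of the footprint on the table; x away from the robot at yaw 0, z up. Four black rubber feet 18 mm wide stand 3 mm up at the top's corners. The sunken panel runs along y in the half with negative x; the battery door is in the other half.
- panel_centre (a point): middle of the sunken panel's surface, 33 mm above the table, 3 mm below the cover round it; axes as the scale's. The window that shows it is 56 mm (scale x) by 132 mm (scale y). The button's centre is on the line through this point along the scale's y, anywhere up to 32 mm either way; it differs each time and is not reported. The rest of the panel is rigid.
- release (a joint): hidden button: flat pad of the panel's grey plastic, 32 mm (scale x) by 52 mm (scale y), 1 mm gap all round, top 2 mm below the panel's surface. Value in m: 0 at rest, 0.005 fully down (7 mm below the panel). Moves straight down on a spring: 1.5 N starts it, 4 to 6 N holds it down, returns when let go. Frees the door at about 0.0035.
- door (a joint): battery door: flush grey flap 52 mm (scale x) by 78 mm (scale y), middle at scale x +38, y 0 mm, hinged along y on its edge far from the panel. Value in rad: 0 shut, held by the catch; about 1.2 open, then standing about 50 mm above the scale's top. A light spring opens it once the catch is freed, and it stays open.
- keys: bunch of keys lying on the table, 104 x 115 x 8 mm, origin at the centre of the underside
- spice_jar: spice jar with a red cap, 47 mm wide, 97 mm high, standing; origin at the centre of the underside
- tub: closed cream food tub, 96 x 137 x 53 mm, origin at the centre of the underside
- pen: pen with white and green barrel lying on the table, 135 mm long along its y, 16 mm thick, origin at the centre of the underside

How it is judged:
On the way:
1. the release button is pressed in by a touch on the scale (value of joint release above 0.0025 m and contact force between the fingers and scale above 1 N), for 0.05 s.
At the end, for the whole second after the job is handed in: the battery door stands open by more than 0.9 rad and is still, the release button is let go (within 1 mm of rest), and the scale lies flat on the table at rest, within 40 mm of where it was (value of joint door above 0.9 rad and velocity of joint door below 0.1 rad/s and value of joint release below 0.001 m and distance of scale from where it was at the start of the episode below 0.04 m and height (world z) of scale below 0.004 m and angle between scale's own z axis and vertical below 0.03 rad and linear speed of scale below 0.01 m/s); the robot touches nothing.
It fails at once if the scale is lifted or tipped up (height (world z) of scale above 0.012 m or angle between scale's own z axis and vertical above 0.12 rad).
It fails at once if the scale is shoved more than 40 mm across the table (distance of scale from where it was at the start of the episode above 0.04 m).
It fails at once if the scale is pressed harder than 60 N (contact force between the fingers and scale above 60 N).
It fails at once if the keys, spice jar, tub or pen is knocked or carried more than 25 mm from its place (distance of any of keys, spice_jar, tub, pen from where it was at the start of the episode above 0.025 m).
It also fails if it takes over 58 s, if anything falls off the work surface, if the arm or the gripper's body presses on something with over 40 N, if the wrist force passes 120 N, or if a joint passes its speed limit or range.

## Robot

A 6-joint arm with a two-finger parallel gripper is mounted at the origin on a cart in front of the work surface, level with it; the furniture and walls round the work are solid. World frame = base frame: x ahead of the robot, y to its left, z up, the work surface at z = 0. Lengths are in m, angles in rad, forces in N, time in s.
With the tool pointing down it reaches from about 0.35 to 0.775 m from the base axis. Payload 7.3 kg.
Tool frame: the origin (TCP) lies at the very end of the fingers, on their centre line; the grasp point (between the pads) lies 19 mm behind it; z points along the fingers, y is the line along which they close (so a half turn about z gives the same grasp; the last joint's range is limited). The gripper opens to 92 mm and grips with 3 to 60 N. Pads are 19 mm wide; open, the fingers measure 130 mm over their backs; the gripper's body (75 mm by 190 mm) begins 47 mm behind the grasp point.
Start: joints at [-1.481, 0.342, 1.524, -0, 1.275, -0.146], TCP at [0.123, -0.51, 0.227] pointing down, gripper open.
Joint ranges: [-2.53, 2.53], [-0.77, 2.02], [0.04, 2.7], [-1, 4.14], [0.28, 2.66], [-3.11, 3.11]. Speed limits (rad/s): [2.57, 2.57, 3.14, 3.14, 3.14, 3.14].

## Interface

Orientations are given as [roll, pitch, yaw] about the fixed x, y, z axes, in that order (R = Rz(yaw) Ry(pitch) Rx(roll)).
In Python, from cell import robot gives the robot as it stands.
- The arm moves only by the tool apply_moves, never from a script. Its argument "motion" is text: rows parted by semicolons, each of 7 numbers parted by spaces: the opening in per cent of the stroke, from 0 (shut) to 100 (fully open), then the shift along the tool's x, y, z in cm, then the turn, a rotation vector about the tool's x, y, z in rad. A call has 1 to 20 rows; each row shifts and turns the commanded pose from where the row before left it, along the tool's axes as they then stand; what a row does not reach is not made up. A row lasts 1/8 s, in which the tool goes at most 62.5 mm and 10.7 degrees, less where a joint would pass 70% of its speed; a pose out of reach is approached as far as the arm can. A call with a gripper value outside its range is refused whole. The fingers move at their own pace and stop on an object; "force" is the grip in N (left out, the last holds). Time passes only in rows, so rows that do not move let the fingers close. It gives the time, the measured TCP pose, the force, the opening and the grip force at its end, in the units of the state.
- robot.observe(): the state, without advancing time (a new reading comes with each control period).
- robot.read_camera(name): name is "scene" or "top"; returns a dict with "img" (420x560x3 uint8, red, green, blue), "fovy" (degrees; the focal length in pixels is half the picture's height over the tangent of half this angle, whatever the lens; pixels are square), "cx", "cy" (the principal point, pixels), "R" (3x3) and "t" (3): a world point X has camera coordinates R X + t. Camera axes: x right, y down, z forward; pixel columns grow to the right and rows downward; lengths in m; the calibration is good to about 2 mm. A picture is of the moment at which its call begins. There is no depth.
- robot.hand_in(): hands the job in; it is judged then, once.
Trained networks look in a picture, given as the dict that the camera call returned (one of the last four; its "shot" number tells which), for a name from the list of things; names that differ only in an ending like _2 or _b are one class to them, and where a whole thing is asked for, a point or a joint stands for the part that bears it (a point fixed in the world has none). Each returns a list of dicts, best first, with "score" (0 to 1); they miss things now and then, are a little off and sometimes report something else, mostly with a low value. They report only what shows in the picture. A call takes as long as a camera call.
- robot.search_frame(target, picture): "centre" ([x, y, z] in m, in world coordinates, good to about 4 mm: the middle of the surface that is visible of it).
- robot.trace(target, picture): "pixels" (420x560 bool, what is visible of it).
The state is a dict: "time": time; "qpos": joint angles; "qvel": joint speeds; "joint_efforts": joint torques, N m; "tool_pos": TCP position; "tool_rot": TCP orientation; "contact_force": force on the tool from outside, world axes, zero at the start; "torque": the same for the moment, N m; "opening": finger opening in m; "grip_force": force on a finger pad.
Only numpy, scipy, OpenCV 4.12 (cv2) and the standard library are available. Lean on these libraries where they do the work, as an engineer would, in place of code of your own. Each camera call takes 0.05 s, during which the arm holds its last target. There are 200 camera calls.

## Working session

There is one attempt and no reset: what is moved stays moved. The work goes in short steps, Python scripts to look and compute and a tool call to move; the robot and the scene stay as the last step left them, time stands still between calls to the robot, and variables do not carry over. Pictures are saved under pics/ and viewed, at most 10 in all, crops included, and the job is handed in when it is done.

Besides the shell and the picture viewer there is one more tool, called after "Emit:" in YAML: its name, and indented under it one key for each argument. apply_moves: Moves the arm, as the interface text tells. Its arguments: {"type":"object","properties":{"motion":{"type":"string"},"force":{"type":"number"}},"required":["motion"]}

```bash
mkdir -p pics
cat > h.py <<'E'
import numpy as np, cv2
from cell import robot
def ray(p,u,v,z):
    f=p["img"].shape[0]/2/np.tan(np.radians(p["fovy"])/2)
    R=np.array(p["R"]);t=np.array(p["t"]);d=R.T@np.array([(u-p["cx"])/f,(v-p["cy"])/f,1]);c=-R.T@t
    return c+d*(z-c[2])/d[2]
def proj(p,X):
    f=p["img"].shape[0]/2/np.tan(np.radians(p["fovy"])/2)
    c=np.array(p["R"])@np.array(X)+np.array(p["t"]);return c[:2]/c[2]*f+[p["cx"],p["cy"]]
E
python3 - <<'E'
from h import *
ims=[]
for n in("top","scene"):
    p=robot.read_camera(n);ims.append(p["img"]);cv2.imwrite(f"pics/{n}.png",p["img"][:,:,::-1])
    for t in("scale","panel_centre","door","keys","spice_jar","tub","pen"):
        print(n,t,[(np.round(d["centre"],3),round(d["score"],2)) for d in robot.search_frame(t,p)[:2]])
    m=robot.trace("scale",p)
    if m:
        c,_=cv2.findContours(m[0]["pixels"].astype(np.uint8),0,2);c=max(c,key=cv2.contourArea)
        r=cv2.boxPoints(cv2.minAreaRect(c));print([np.round(ray(p,*q,.036),3) for q in r])
E
```

```text
top scale [(array([ 0.48 , -0.271,  0.038]), 0.86)]
top panel_centre [(array([ 0.483, -0.267,  0.034]), 0.76), (array([ 0.737, -0.217,  0.047]), 0.7)]
top door [(array([ 0.462, -0.538,  0.094]), 0.36)]
top keys [(array([ 0.361, -0.498,  0.003]), 0.87)]
top spice_jar [(array([ 0.465, -0.544,  0.093]), 0.91), (array([ 0.328, -0.293,  0.013]), 0.55)]
top tub [(array([ 0.734, -0.218,  0.048]), 0.57)]
top pen [(array([ 0.331, -0.291,  0.015]), 0.56)]
[array([ 0.548, -0.113,  0.036]), array([ 0.59 , -0.386,  0.036]), array([ 0.42 , -0.409,  0.036]), array([ 0.38 , -0.145,  0.036])]
scene scale [(array([ 0.474, -0.293,  0.036]), 0.98)]
scene panel_centre [(array([ 0.472, -0.291,  0.034]), 0.83)]
scene door [(array([ 0.527, -0.259,  0.039]), 0.59)]
scene keys [(array([ 0.361, -0.502,  0.003]), 0.85)]
scene spice_jar [(array([ 0.459, -0.565,  0.07 ]), 0.82)]
scene tub [(array([ 0.474, -0.292,  0.039]), 0.69), (array([ 0.684, -0.195,  0.053]), 0.47)]
scene pen [(array([ 0.327, -0.293,  0.012]), 0.78)]
[array([ 0.365, -0.162,  0.036]), array([0.57 , 0.006, 0.036]), array([ 0.585, -0.389,  0.036]), array([ 0.417, -0.475,  0.036])]
```

View pics/top.png

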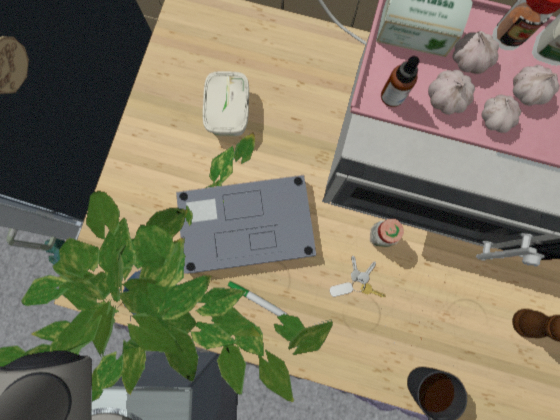

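View pics/scene.png

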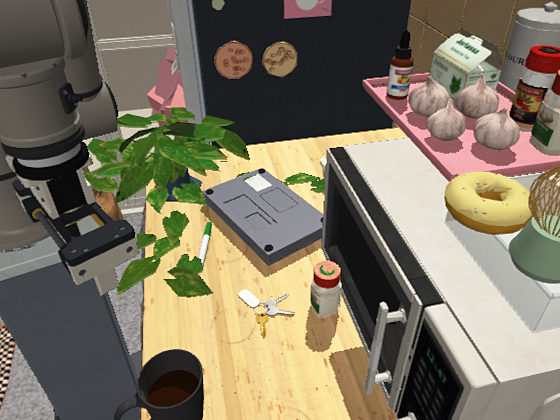

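The top picture shows the scale with its feet at about (184,196), (298,181), (308,250) and (191,267). The panel window spans (215-275, 230-258), with a faint small rectangle near (263,241). The keys, jar and pen are clear of it. I'll zoom in and fit the feet.

Run:
```python
from h import *
p=robot.read_camera("top")
im=p["img"];g=cv2.cvtColor(im,6)
F=[]
for u,v in[(184,196),(298,181),(308,250),(191,267)]:
    a=g[v-7:v+8,u-7:u+8].astype(float);w=np.clip(a.min()+20-a,0,None);yy,xx=np.mgrid[v-7:v+8,u-7:u+8]
    q=((w*xx).sum()/w.sum(),(w*yy).sum()/w.sum());F.append(ray(p,*q,.039));print(np.round(q,1),np.round(F[-1],4))
F=np.array(F);print("c",F.mean(0)); ax=(F[0]-F[1]+F[3]-F[2]);print("yaw of y",np.arctan2(ax[1],ax[0])-np.pi/2)
for q in[(215,230),(275,230),(277,252),(218,258),(250,235),(275,232),(276,248),(251,250),(345,130),(328,200),(222,192),(262,190)]: print(q,np.round(ray(p,*q,.035),3))
cv2.imwrite("pics/c.png",cv2.resize(im[165:285,165:325,::-1],None,fx=5,fy=5,interpolation=2))
s=robot.observe();print(s["tool_pos"],s["tool_rot"],s["contact_force"],s["time"])
```

```text
[183.3 196.1] [ 0.5384 -0.135   0.039 ]
[297.6 180.7] [ 0.5742 -0.3718  0.039 ]
[308.1 250.1] [ 0.4303 -0.3941  0.039 ]
[190.3 266.4] [ 0.3943 -0.1567  0.039 ]
c [ 0.48430531 -0.26439762  0.039     ]
yaw of y 0.15043694303707267
(215, 230) [ 0.469 -0.203  0.035]
(275, 230) [ 0.471 -0.326  0.035]
(277, 252) [ 0.426 -0.331  0.035]
(218, 258) [ 0.412 -0.211  0.035]
(250, 235) [ 0.46  -0.275  0.035]
(275, 232) [ 0.467 -0.326  0.035]
(276, 248) [ 0.434 -0.329  0.035]
(251, 250) [ 0.429 -0.278  0.035]
(345, 130) [ 0.688 -0.473  0.035]
(328, 200) [ 0.535 -0.435  0.035]
(222, 192) [ 0.549 -0.215  0.035]
(262, 190) [ 0.554 -0.298  0.035]
[ 0.12267494 -0.51048939  0.22676635] [3.14146007e+00 3.84372081e-05 2.35831735e-01] [ 0.1085682  -0.29129785 -0.17153519] 0.95
```

View pics/c.png

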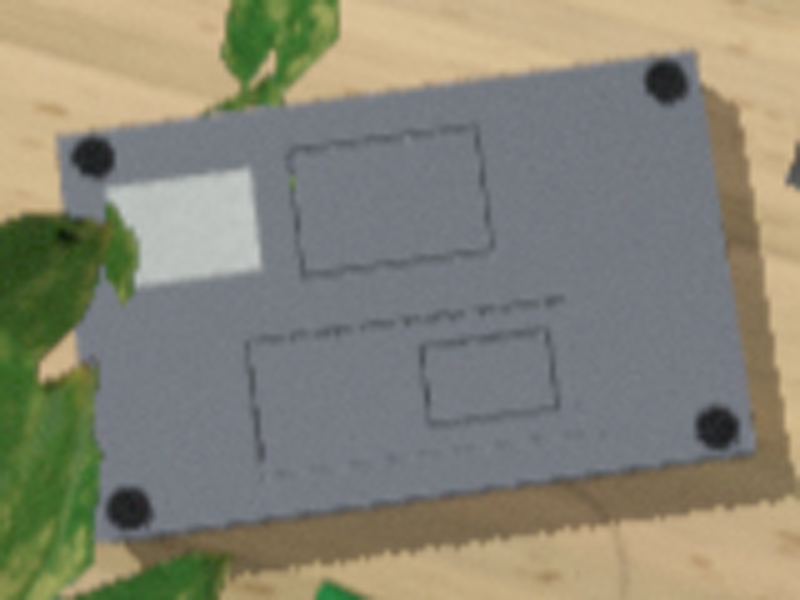

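The crop shows a thin outline of the button in the panel at about (422-558, 328-425), with its centre at full-image pixel (263.0, 240.2). That puts it near scale y -32 mm. The closed fingers, about 38 x 19 mm, fit inside it with tool y along scale y.

Emit:
apply_moves:
  motion: "0 0 0 0 0 0 0.086; 0 3.9 -1.7 0 0 0 0; 0 3.9 -1.7 0 0 0 0; 0 3.9 -1.7 0 0 0 0; 0 3.9 -1.7 0 0 0 0; 0 3.9 -1.7 0 0 0 0; 0 3.9 -1.7 0 0 0 0; 0 3.9 -1.7 0 0 0 0; 0 3.9 -1.7 0 0 0 0; 0 3.9 -1.7 0 0 0 0; 0 0 0 4 0 0 0; 0 0 0 4 0 0 0; 0 0 0 4 0 0 0; 0 0 0 0 0 0 0"
  force: 20

```text
time: 2.7
tool_pos: [0.4454, -0.3055, 0.1043]
tool_rot: [-3.137, 0.004, 0.15]
contact_force: [0.2, 0.2, 0.2]
opening: 0.0001
grip_force: 0.0
```

Run:
```python
from h import *
p=robot.read_camera("top");q=robot.read_camera("scene")
b=ray(p,263,240.2,.031);s=robot.observe();y=s["tool_rot"][2];d=b-s["tool_pos"]
print(b,s["tool_pos"],s["tool_rot"],s["contact_force"],s["opening"],s["time"])
print("tool shift",d[0]*np.cos(y)+d[1]*np.sin(y),d[0]*np.sin(y)-d[1]*np.cos(y),-d[2])
a=[cv2.resize(p["img"][150:300,150:340],(400,316)),cv2.resize(q["img"][140:290,150:340],(400,316))]
cv2.imwrite("pics/d.png",np.hstack(a)[:,:,::-1])
```

```text
[ 0.44989053 -0.3019075   0.031     ] [ 0.44736865 -0.30730674  0.10773483] [ 3.14074407e+00 -6.24423650e-04  1.49685638e-01] [ 0.17848355 -1.12960419  0.19721233] 0.0006922403992575262 2.8
tool shift 0.0032988570158541436 -0.004962782601242987 0.07673483144258096
```

View pics/d.png

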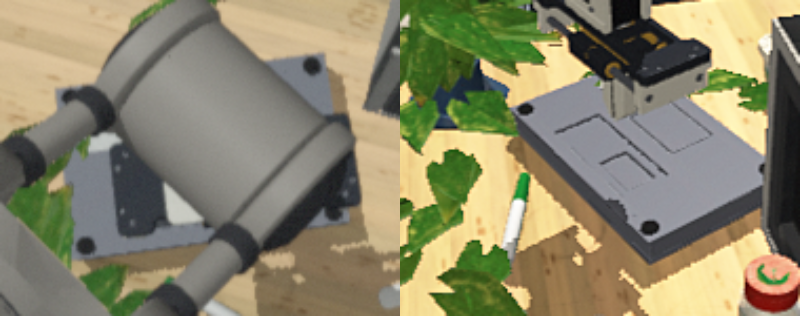

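The left half shows the wrist over the scale. The right half shows the fingers above the panel, with the sunken pad at about (632,160). I'll correct the position and lower gently.

Emit:
apply_moves:
  motion: "0 0.3 -0.5 0 0 0 0; 0 0 0 3.5 0 0 0; 0 0 0 2.5 0 0 0; 0 0 0 0.5 0 0 0; 0 0 0 0.3 0 0 0; 0 0 0 0 0 0 0; 0 0 0 0.2 0 0 0; 0 0 0 0 0 0 0"

```text
time: 3.8
tool_pos: [0.4492, -0.3015, 0.037]
tool_rot: [3.141, -0.0, 0.15]
contact_force: [-0.6, -0.1, 0.3]
opening: 0.0004
grip_force: 0.0
```

Run:
```python
from h import *
q=robot.read_camera("scene");print(ray(q,260,216,.031))
s=robot.observe();print(s["tool_pos"],s["tool_rot"],s["contact_force"],s["torque"])
```

```text
[ 0.46399598 -0.28783869  0.031     ]
[ 0.44921237 -0.3015372   0.03697702] [ 3.14116753e+00 -2.45505480e-04  1.49785578e-01] [ 0.47767201  0.84161942 -0.36489956] [ 0.00788101 -0.04053504  0.04259692]
```

Emit:
apply_moves:
  motion: "0 0 0 0.2 0 0 0; 0 0 0 0.2 0 0 0; 0 0 0 0.1 0 0 0; 0 0 0 0.1 0 0 0; 0 0 0 0 0 0 0"

```text
time: 4.47
tool_pos: [0.449, -0.3014, 0.0308]
tool_rot: [-3.142, 0.0, 0.15]
contact_force: [-0.6, 0.0, 0.7]
opening: 0.0003
grip_force: 0.7
```

Emit:
apply_moves:
  motion: "0 0 0 0.1 0 0 0; 0 0 0 0.1 0 0 0; 0 0 0 0.1 0 0 0; 0 0 0 0 0 0 0"

```text
time: 4.97
tool_pos: [0.4491, -0.3014, 0.0276]
tool_rot: [-3.142, 0.0, 0.15]
contact_force: [-1.4, 1.0, 2.3]
opening: 0.0004
grip_force: 1.6
```

The spot gives: 2.3 N at about 3.4 mm down. I'll press it fully.

Emit:
apply_moves:
  motion: "0 0 0 0.1 0 0 0; 0 0 0 0.1 0 0 0; 0 0 0 0.1 0 0 0; 0 0 0 0 0 0 0; 0 0 0 0 0 0 0"

```text
time: 5.6
tool_pos: [0.449, -0.3016, 0.0257]
tool_rot: [3.141, 0.0, 0.15]
contact_force: [-4.5, 1.6, 13.4]
opening: 0.0003
grip_force: 6.6
```

Run:
```python
from h import *
q=robot.read_camera("scene")
cv2.imwrite("pics/e.png",cv2.resize(q["img"][120:300,150:350,::-1],(600,540)))
```

```text
(no output)
```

View pics/e.png

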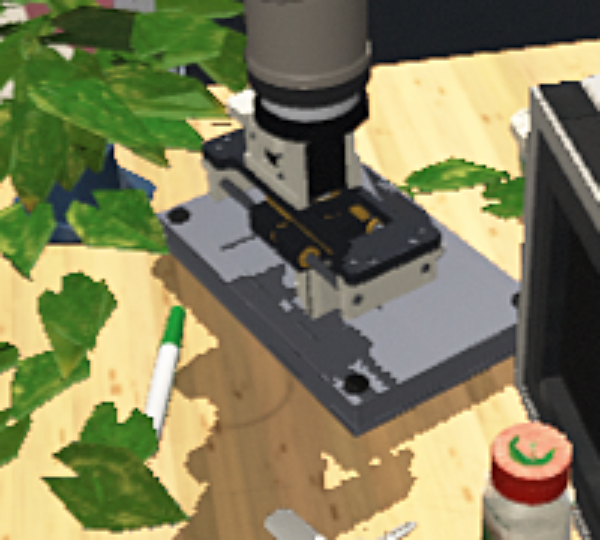

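The button has bottomed out at 13 N, and the hand hides the door at about (385,200). I'll hold a moment, lift straight up and back off.

Emit:
apply_moves:
  motion: "0 0 0 0 0 0 0; 0 0 0 0 0 0 0; 0 0 0 0 0 0 0; 0 0 0 -0.5 0 0 0; 0 0 0 -1.5 0 0 0; 0 0 0 -4 0 0 0; 0 0 0 -5 0 0 0; 0 0 0 -5 0 0 0; 0 -4 2 -2 0 0 0; 0 -4 2 0 0 0 0; 0 -4 2 0 0 0 0; 0 0 0 0 0 0 0; 0 0 0 0 0 0 0; 0 0 0 0 0 0 0"

```text
time: 7.4
tool_pos: [0.3403, -0.3781, 0.2048]
tool_rot: [3.141, -0.0, 0.151]
contact_force: [0.5, 0.3, -0.7]
opening: 0.0006
grip_force: 0.0
```

Run:
```python
from h import *
p=robot.read_camera("top");q=robot.read_camera("scene")
a=[cv2.resize(p["img"][150:300,150:340],(400,316)),cv2.resize(q["img"][140:290,150:340],(400,316))]
cv2.imwrite("pics/f.png",np.hstack(a)[:,:,::-1])
s=robot.observe();print(s["tool_pos"],s["contact_force"],s["time"])
```

```text
[ 0.34021594 -0.37806291  0.20471957] [0.47428869 0.42384877 0.90742202] 7.5
```

View pics/f.png

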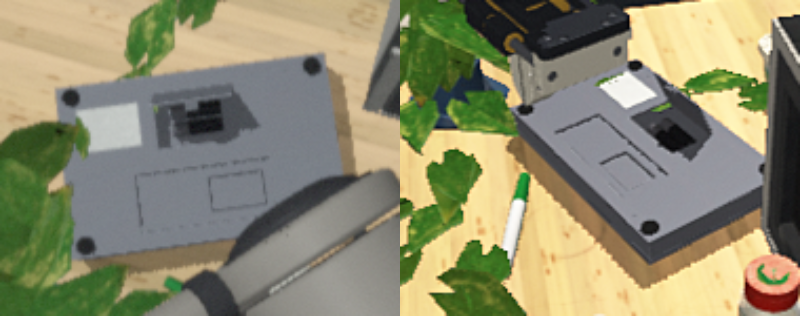

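The door is standing open, with the battery bay showing at (205,115) on the left and the flap at (685,120) on the right. The button is back up, the scale hasn't moved and the arm is clear.

```bash
python3 -c "
from cell import robot
print(robot.hand_in())"
```

```text
the job is handed in; nothing more can be done
None
```

The release button was pressed right down (about 13 N at the stop) and let go; the last pictures show the battery door standing open, the scale where it was and the arm clear, and the job is handed in (no verdict was returned).

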